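# Pack the stepped jar case

## Robot

A 7-joint arm with a two-finger parallel gripper is mounted at the origin on a cart in front of the work surface, level with it; the furniture and walls round the work are solid. World frame = base frame: x ahead of the robot, y to its left, z up, the work surface at z = 0. Lengths are in m, angles in rad, forces in N, time in s.
With the tool pointing down it reaches from about 0.425 to 0.95 m from the base axis. Payload 4.7 kg.
Tool frame: the origin (TCP) lies between the finger pads; the fingertips stand 8 mm ahead of it and the grasp point (between the pads) lies 11 mm behind it; z points along the fingers, y is the line along which they close (so a half turn about z gives the same grasp; the last joint's range is limited). The gripper opens to 85 mm and grips with 20 to 120 N. Pads are 22 mm wide; open, the fingers measure 114 mm over their backs; the gripper's body (76 mm by 85 mm) begins 54 mm behind the grasp point. The pads swing forward as they close: fully open they stand 13 mm farther back than shut.
Start: joints at [-1.162, 0.469, -0.049, 1.532, 0.024, 1.141, -0.082], TCP at [0.286, 0.611, 0.239] pointing down, gripper open.
Joint ranges: [-2.59, 2.59], [-0.33, 1.99], [-1.39, 1.29], [0.1, 2.45], [-1.04, 4.18], [0.21, 1.99], [-2.66, 2.66]. Speed limits (rad/s): [2.57, 2.57, 3.14, 3.14, 3.14, 3.14, 3.14].

## Interface

Orientations are given as a 3x3 rotation matrix whose columns are the frame's x, y, z axes.
In Python, from bench import bot, optics, ticket, sensors gives the robot as it stands (bot), with the cameras (optics), the job (ticket) and the readings (sensors).
- The arm moves only by the shell command python3 inch.py FILE [OPENING] [FORCE], which reads ROWS from the file FILE. ROWS is 1 to 20 rows, parted by semicolons, with the numbers parted by spaces; each row has 6 numbers: dx, dy, dz in m, then a rotation vector rx, ry, rz in rad; each row shifts and turns the commanded pose from where the row before left it, along the tool's axes as they then stand; what a row does not reach is not made up. A row lasts 1/8 s, in which the tool goes at most 0.0625 m and 0.188 rad, less where a joint would pass 70% of its speed; a pose out of reach is approached as far as the arm can. OPENING is the finger opening in m, set as the command begins (- or left out keeps the last). The fingers move at their own pace and stop on an object; FORCE is the grip in N (left out, the last holds). Time passes only in rows, so rows that do not move let the fingers close. It prints the time, the measured TCP pose, the force, the opening and the grip force at its end. Input that does not fit is refused with a message, and nothing moves.
- sensors.get_obs(): the state, without advancing time (a new reading comes with each control period).
- optics.read_camera(name): name is "side" or "top"; returns the picture (400x640x3 uint8, red, green, blue); there is no depth.
- optics.camera_model(name): a dict with "fx", "fy", "cx", "cy" (pixels), "k1" (the pictures are not rectified: a ray, as slopes to the right and down, at radius r is drawn at 1 + k1 r^2 times it, then the intrinsics apply), "rvec" (rotation vector, rad) and "tvec" (3), from world to camera coordinates, as OpenCV has them. Camera axes: x right, y down, z forward; pixel columns grow to the right and rows downward; lengths in m; the calibration is good to about 2 mm. A picture is of the moment at which its call begins. camera_model takes no time and is no camera call.
- ticket.close_job(): hands the job in; it is judged then, once.
The state is a dict: "clock": time; "joint_positions": joint angles; "qd": joint speeds; "joint_torque": joint torques, N m; "eef_pos": TCP position; "eef_rot": TCP orientation; "contact_force": force on the tool from outside, world axes, zero at the start; "wrist_torque": the same for the moment, N m; "grip_width": finger opening in m; "finger_force": force on a finger pad.
Only numpy, scipy, OpenCV 4.12 (cv2) and the standard library are available. Lean on these libraries where they do the work, as an engineer would, in place of code of your own. Each camera call takes 0.05 s, during which the arm holds its last target. There are 200 camera calls.

## Task

Open the wooden jar case by its brass bar handle and pack it for travel. The amber balm jars with black lids are all of one make in three sizes: stand the large ones in the deep front groove of the case, the medium ones in the middle groove and the small ones on the high back step, each flat on the floor of its groove so that all the lids come level; one may already be in the case in the wrong groove. When all the jars are in, swing the lid fully shut again. Leave the other things on the worktop where they are.

Things in the scene. Friction and masses are not known exactly. Their poses are not given: they have to be found in the camera images.
- jar_large_1: a large round jar of dark amber glass with a black screw lid and a pale paper disc on top: 42 mm across over its full height, 36 mm tall. Origin at the centre of its underside, z up. Starts standing on the worktop. May be absent
- jar_large_2: a large round jar of dark amber glass with a black screw lid and a pale paper disc on top: 42 mm across over its full height, 36 mm tall. Origin at the centre of its underside, z up. Starts standing on the worktop. May be absent
- jar_medium_1: a medium round jar of dark amber glass with a black screw lid and a pale paper disc on top: 34 mm across over its full height, 29 mm tall. Origin at the centre of its underside, z up. Starts standing on the worktop. May be absent
- jar_medium_2: a medium round jar of dark amber glass with a black screw lid and a pale paper disc on top: 34 mm across over its full height, 29 mm tall. Origin at the centre of its underside, z up. Starts standing on the worktop. May be absent
- jar_small_1: a small round jar of dark amber glass with a black screw lid and a pale paper disc on top: 26 mm across over its full height, 22 mm tall. Origin at the centre of its underside, z up. Starts inside the case, in the front groove, where it does not belong. May be absent
- jar_small_2: a small round jar of dark amber glass with a black screw lid and a pale paper disc on top: 26 mm across over its full height, 22 mm tall. Origin at the centre of its underside, z up. Starts standing on the worktop. May be absent
- jar_case: flat dark wooden case, fixed, 176 mm deep (x), 176 mm wide (y). Origin: centre of its underside; +x to the hinges at the back, -x to the front, which roughly faces the robot; y along the grooves. Walls 8 mm thick, 34 mm high. Three stair-like grooves inside; in its own groove a jar's top is 44 mm above the worktop, 4 mm under the shut lid; too big a jar blocks the lid
- case_lid (a joint): the lid's hinge angle in rad: 0 fully shut, 1.75 fully open (leaning a little back); starts shut or a little ajar (up to 0.25); past 1.55 it leaves the grooves free for a hand. Stiff hinge: it stays at any angle; up to 4 N at the bar moves it. The lid is a shallow tray, 18 mm high, 176 by 176 mm; its top is 52 mm above the worktop when shut
- case_lid_hinge (a point): middle of the hinge line at the top edge of the case's back wall (case frame x = +88 mm, z = 34 mm); the hinge line runs along the case's y
- lid_bar (a point): middle of the brass bar handle on the lid's front: a round bar 8 mm thick along the case's y, straight for 54 mm, 30 mm out from the lid's front face, so a finger fits behind it. It lies 206 mm from the hinge line along the lid and 9 mm above the lid's rim plane: uppermost on the open lid, at z = 43 mm in front of the shut lid
- groove_front (a point): middle of the floor of the front groove, the one for large jars; axes as the case's. In the case frame at x = -48 mm, floor at z = 8 mm; 48 mm wide (x), 160 mm long (y). A lip 5 mm above the floor along its front, a wall 12 mm above the floor along its back. Takes two jars, best at y = +35 and -35 mm, which leaves room for the fingers
- groove_middle (a point): middle of the floor of the middle groove, the one for medium jars; axes as the case's. In the case frame at x = +1 mm, floor at z = 15 mm; 40 mm wide (x), 160 mm long (y). A lip 5 mm above the floor along its front, a wall 12 mm above the floor along its back. Takes two jars, best at y = +35 and -35 mm, which leaves room for the fingers
- groove_back (a point): middle of the floor of the back groove, the one for small jars; axes as the case's. In the case frame at x = +42 mm, floor at z = 22 mm; 32 mm wide (x), 160 mm long (y). A lip 5 mm above the floor along its front, a wall 5 mm above the floor along its back. Takes two jars, best at y = +35 and -35 mm, which leaves room for the fingers
- tape_roll: roll of pale tape lying flat, 66 mm across and 20 mm tall, not part of the job: leave it alone. Origin at the centre of its underside
- carrier_bottle: clear bottle with a blue-black cap, 56 mm across and 116 mm tall, not part of the job: leave it alone. Origin at the centre of its underside
- funnel: steel funnel standing on its mouth, 62 mm across and 62 mm tall, not part of the job: leave it alone. Origin at the centre of its underside
- black_flacon: square black spray flacon, 30 mm square and 92 mm tall, not part of the job: leave it alone. Origin at the centre of its underside
- balance: the pocket balance that stands here, fixed: 205 mm deep (x) by 129 mm wide (y), 25 mm tall, 71 mm under its clear cover over the back two thirds. Origin at the centre of its underside. Not part of the job
- sample_case: another wooden case that stands here open, fixed and full: 189 mm deep (x) by 241 mm wide (y), its drawer out another 40 mm at the front (-x), its lid up at the back. Origin at the centre of its underside. Not part of the job

How it is judged:
By the outcome, as a careful person would: the job done as asked, in the order asked, and still so for the second after the job is handed in, with the robot touching nothing.
Of jar_large_1, jar_large_2, jar_medium_1, jar_medium_2, jar_small_1, jar_small_2 only 4 to 6 are there at a start; the rules pass over those that are not, and their reading is None.
At some moment in a run one of jar_large_1, jar_large_2, jar_medium_1, jar_medium_2, jar_small_1, jar_small_2 may be knocked a few centimetres aside while the robot is not near it.
It also fails if it takes over 210 s, if anything falls off the work surface, if the arm or the gripper's body presses on something with over 40 N, if the wrist force passes 120 N, or if a joint passes its speed limit or range.

## Working session

There is one attempt and no reset: what is moved stays moved. The work goes in short steps, Python scripts to look and compute and a shell command to move; the robot and the scene stay as the last step left them, time stands still between calls to the robot, and variables do not carry over. Pictures are saved under pics/ and viewed, at most 14 in all, crops included, and the job is handed in when it is done.

```bash
ls; mkdir -p pics
cat > h.py <<'E'
import numpy as np, cv2
from bench import bot, optics, ticket, sensors
def snap(n,f):
    im=optics.read_camera(n); cv2.imwrite('pics/'+f,cv2.cvtColor(im,cv2.COLOR_RGB2BGR)); return im
def cam(n):
    m=optics.camera_model(n); R=cv2.Rodrigues(np.array(m['rvec'],float))[0]; return m,R,np.array(m['tvec'],float)
def ray(n,uv):
    m,R,t=cam(n); d=np.array([(uv[0]-m['cx'])/m['fx'],(uv[1]-m['cy'])/m['fy']]); s=d.copy()
    for _ in range(20): s=d/(1+m['k1']*(s@s))
    return -R.T@t, R.T@np.array([s[0],s[1],1])
def onz(n,uv,z):
    o,d=ray(n,uv); return o+d*(z-o[2])/d[2]
def proj(n,p):
    m,R,t=cam(n); c=R@np.array(p,float)+t; s=c[:2]/c[2]; s=s*(1+m['k1']*(s@s))
    return np.array([s[0]*m['fx']+m['cx'],s[1]*m['fy']+m['cy']])
E
python3 - <<'E'
from h import *
np.set_printoptions(precision=3,suppress=True)
snap('top','t0.png');snap('side','s0.png')
for n in('top','side'):
    m,R,t=cam(n);print(n,m['fx'],m['k1'],-R.T@t,R[2])
o=sensors.get_obs();print(o['clock'],o['eef_pos'],o['eef_rot'],o['grip_width'])
E
```

```text
bench.py
inch.py
pics
top 374.93266357762695 -0.05115052884723028 [0.395 0.035 0.959] [ 0.209  0.007 -0.978]
side 420.9930632846468 -0.044811035526818914 [ 0.43  -0.947  0.538] [ 0.123  0.892 -0.436]
0.1 [0.286 0.611 0.238] [[-0.906  0.424 -0.001]
 [ 0.424  0.906 -0.002]
 [-0.    -0.002 -1.   ]] 0.08523612993663084
```

View pics/t0.png

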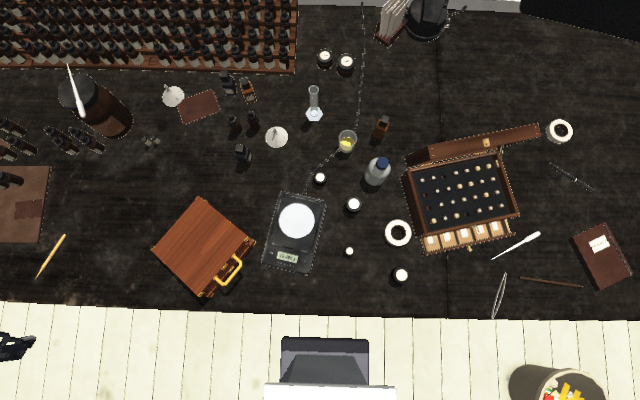

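View pics/s0.png

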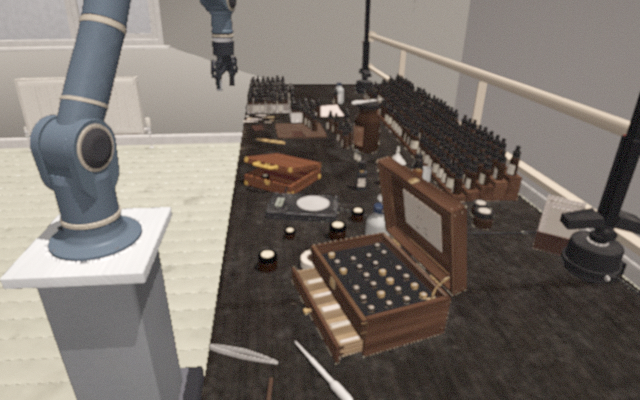

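Run:
```python
from h import *
np.set_printoptions(precision=3,suppress=True)
im=cv2.imread('pics/t0.png')
a=cv2.resize(im[160:300,295:425],None,fx=4,fy=4,interpolation=cv2.INTER_CUBIC)
b=cv2.resize(im[190:302,145:265],None,fx=4.5,fy=5,interpolation=cv2.INTER_CUBIC)
cc=cv2.resize(im[40:80,300:370],None,fx=4,fy=4,interpolation=cv2.INTER_CUBIC)
cv2.imwrite('pics/a.png',a);
b=cv2.resize(im[190:302,145:265],None,fx=4,fy=4,interpolation=cv2.INTER_CUBIC)
c=np.zeros((620,490,3),np.uint8);c[:448,:480]=b;c[455:615,:280]=cc;cv2.imwrite('pics/b.png',c[:600])
g=cv2.cvtColor(im,cv2.COLOR_BGR2GRAY)
n,l,s,c=cv2.connectedComponentsWithStats((g>150).astype(np.uint8))
for q in [(320,178),(354,204),(349,251),(401,275),(325,57),(346,62)]:
    best=min(range(1,n),key=lambda i:np.hypot(*(c[i]-q)))
    d=s[best,4]; print(c[best],s[best],*[onz('top',c[best],z) for z in (.022,.036)], 'diam',2*np.sqrt(d/np.pi)*.95/375)
```

```text
[319.738 176.803] [316 173   9   9  61] [0.664 0.038 0.022] [0.66  0.038 0.036] diam 0.022326071661072453
[353.404 203.222] [348 198  12  11  99] [ 0.596 -0.05   0.022] [ 0.593 -0.049  0.036] diam 0.028442318420672616
[349.023 250.419] [346 247   7   8  43] [ 0.476 -0.04   0.022] [ 0.474 -0.039  0.036] diam 0.018744835118174194
[401.255 274.618] [396 269  12  12 110] [ 0.42  -0.17   0.022] [ 0.419 -0.167  0.036] diam 0.029980836048362866
[324.324  54.958] [320  51  10   9  71] [1.021 0.035 0.022] [1.011 0.035 0.036] diam 0.024086659385959584
[346.253  60.611] [341  56  12  10  95] [ 1.004 -0.027  0.022] [ 0.995 -0.026  0.036] diam 0.02786180186777187
```

View pics/a.png

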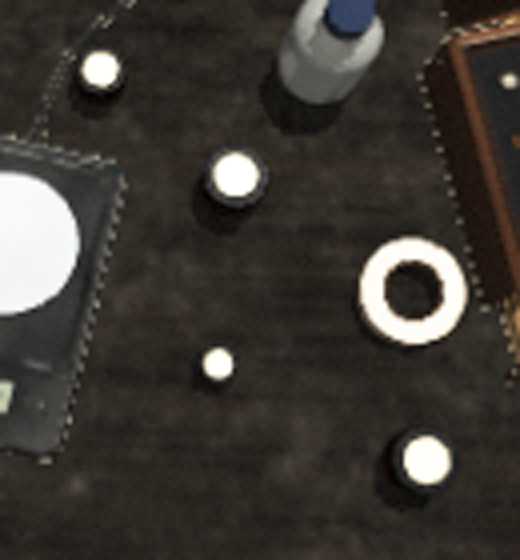

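View pics/b.png

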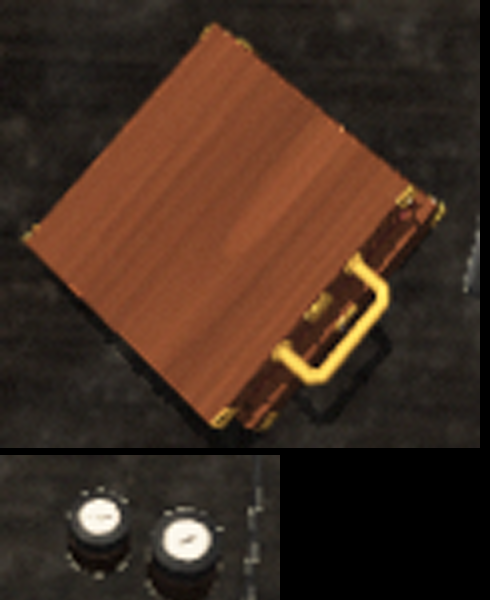

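Run:
```python
from h import *
np.set_printoptions(precision=3,suppress=True)
im=cv2.imread('pics/s0.png')
cv2.imwrite('pics/sc.png',cv2.resize(im[140:200,235:330],None,fx=8,fy=8,interpolation=cv2.INTER_CUBIC))
P=lambda x,y:(145+x/4,190+y/4)
for nm,q,z in [('BL',(24,238),.052),('BR',(210,26),.052),('FR',(443,208),.034),('FL',(262,430),.034)]: print(nm,onz('top',P(*q),z))
for z in(.05,.07,.09,.1):print(z,onz('top',P(318,378),z),onz('top',P(384,300),z))
```

```text
BL [0.46  0.444 0.052]
BR [0.595 0.341 0.052]
FR [0.488 0.191 0.034]
FL [0.351 0.293 0.034]
0.05 [0.383 0.257 0.05 ] [0.43  0.221 0.05 ]
0.07 [0.383 0.252 0.07 ] [0.43  0.217 0.07 ]
0.09 [0.384 0.247 0.09 ] [0.429 0.213 0.09 ]
0.1 [0.384 0.245 0.1  ] [0.428 0.21  0.1  ]
```

View pics/sc.png

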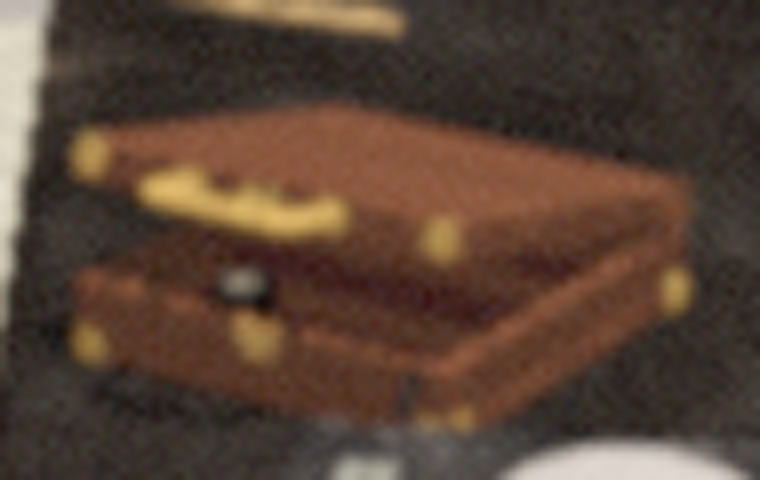

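Run:
```python
from h import *
np.set_printoptions(precision=4,suppress=True)
P=lambda x,y:(145+x/4,190+y/4); S=lambda x,y:(235+x/8,140+y/8)
for nm,q in [('FR',(443,208)),('FL',(262,430))]: print(nm,onz('top',P(*q),0))
print('side FRbot',onz('side',S(465,428),0),'FLbot',onz('side',S(72,355),0), 'FRtop',onz('side',S(445,372),.034),'FLtop',onz('side',S(80,268),.034))
def tri(a,b):
    o1,d1=ray('top',a);o2,d2=ray('side',b)
    x=np.linalg.lstsq(np.c_[d1,-d2],o2-o1,rcond=None)[0]; p,q=o1+d1*x[0],o2+d2*x[1]; return (p+q)/2,np.linalg.norm(p-q)
print('barR',tri(P(384,295),S(325,222)),'barL',tri(P(314,380),S(160,190)))
print('lid BL',[onz('top',P(24,238),z) for z in(.045,.052)],'BR',tri(P(212,26),S(690,180)))
print('lidFR',tri(P(408,190),S(443,222)),'lidFL',tri(P(218,428),S(75,130)))
print('jar',onz('side',S(243,280),.03))
```

```text
FR [0.4918 0.197  0.    ]
FL [0.3493 0.3021 0.    ]
side FRbot [0.5009 0.22   0.    ] FLbot [0.3497 0.3015 0.    ] FRtop [0.4922 0.1963 0.034 ] FLtop [0.3544 0.3093 0.034 ]
barR (array([0.4408, 0.2133, 0.0877]), np.float64(0.018038824343584274)) barL (array([0.3859, 0.25  , 0.0883]), np.float64(0.006883534024617673))
lid BL [array([0.4604, 0.4468, 0.045 ]), array([0.4599, 0.4437, 0.052 ])] BR (array([0.5983, 0.3399, 0.0527]), np.float64(0.00580626246412746))
lidFR (array([0.4925, 0.2027, 0.0909]), np.float64(4.6192897565711765e-05)) lidFL (array([0.3551, 0.3009, 0.0947]), np.float64(0.002196033517048543))
jar [0.4183 0.3018 0.03  ]
```

```bash
cat >> h.py <<'E'
C=np.array([0.474,0.320]); YAW=np.deg2rad(53.6)
ex=np.array([np.cos(YAW),np.sin(YAW)]); ey=np.array([-ex[1],ex[0]])
def case(x,y,z): return np.r_[C+ex*x+ey*y,z]
def incase(p): return np.array([(p[:2]-C)@ex,(p[:2]-C)@ey,*p[2:]])
def go(p,ya=None):
    "tool-axes delta to p; rz to make tool y point at world angle ya"
    o=sensors.get_obs(); R=np.array(o['eef_rot']); y=R[:,1]; a=np.arctan2(y[1],y[0]); rz=0 
    if ya is not None: rz=((a-ya+np.pi/2)%np.pi)-np.pi/2
    Rn=R@cv2.Rodrigues(np.array([0,0,rz]))[0]
    print('rz %.3f'%rz,'delta after turn',np.round(Rn.T@(np.array(p)-o['eef_pos']),4),'q7 %.2f'%o['joint_positions'][6],'tilt',np.round(R[:,2],3),'t %.1f'%o['clock'])
E
echo '0 0 0 0 0 0.1;0 0 0 0 0 0.1' > path.dat && python3 inch.py path.dat 0.022 40; python3 -c "
from h import *
go([0.4075,0.2307,.16],YAW)"
```

```text
clock: 0.35
eef_pos: [0.286, 0.611, 0.2386]
eef_rot: [[-0.801, 0.598, -0.001], [0.598, 0.801, -0.001], [-0.0, -0.001, -1.0]]
contact_force: [0.3, 0.4, 0.2]
grip_width: 0.0514
finger_force: 0.0
rz -0.006 delta after turn [-0.3235 -0.234   0.079 ] q7 -0.27 tilt [-0.001 -0.001 -1.   ] t 0.3
```

```bash
echo '-0.032 -0.0234 0 0 0 -0.006;-0.032 -0.0234 0 0 0 0;-0.032 -0.0234 0 0 0 0;-0.032 -0.0234 0 0 0 0;-0.032 -0.0234 0 0 0 0;-0.032 -0.0234 0 0 0 0;-0.032 -0.0234 0 0 0 0;-0.032 -0.0234 0.02 0 0 0;-0.032 -0.0234 0.03 0 0 0;-0.035 -0.0234 0.03 0 0 0;0 0 0 0 0 0;0 0 0 0 0 0' > path.dat && python3 inch.py path.dat 0.022 40
python3 - <<'E'
from h import *
go([0.4075,0.2307,.085],YAW)
snap('side','s1.png');im=snap('top','t1.png')
a=cv2.imread('pics/s1.png')[130:200,225:325]; b=im[240:310,190:290,::-1]
cv2.imwrite('pics/c1.png',cv2.resize(np.vstack([a,b]),None,fx=4.2,fy=4.2,interpolation=cv2.INTER_CUBIC))
E
```

```text
clock: 1.85
eef_pos: [0.4084, 0.2323, 0.1594]
eef_rot: [[-0.807, 0.59, 0.0], [0.59, 0.807, 0.001], [0.0, 0.001, -1.0]]
contact_force: [0.1, 0.1, 0.3]
grip_width: 0.0219
finger_force: 0.0
rz 0.004 delta after turn [-0.0003 -0.0019  0.0744] q7 0.38 tilt [ 0.     0.001 -1.   ] t 1.9
```

View pics/c1.png

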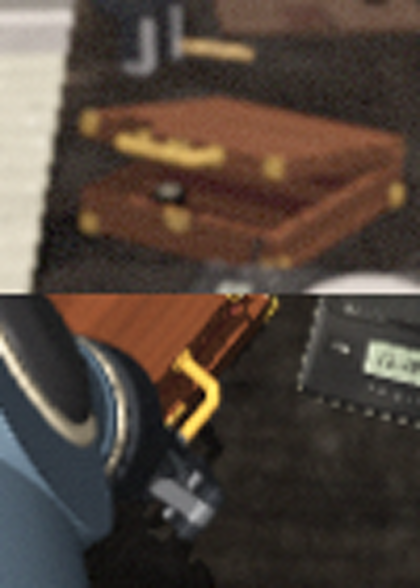

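```bash
echo '0 -0.0015 0.015 0 0 0;0 0 0.015 0 0 0;0 0 0.015 0 0 0;0 0 0.015 0 0 0;0 0 0.014 0 0 0;0 0 0 0 0 0' > path.dat && python3 inch.py path.dat; echo '0 0 0 0 0 0;0 0 0 0 0 0;0 0 0 0 0 0;0 0 0 0 0 0' > path.dat && python3 inch.py path.dat 0.0 40
python3 - <<'E'
from h import *
print(incase(np.array(sensors.get_obs()['eef_pos'])))
E
```

```text
clock: 2.7
eef_pos: [0.4068, 0.23, 0.084]
eef_rot: [[-0.807, 0.591, -0.002], [0.591, 0.807, -0.002], [0.001, -0.003, -1.0]]
contact_force: [0.2, 0.2, 0.3]
grip_width: 0.0216
finger_force: 0.0
clock: 3.2
eef_pos: [0.4079, 0.2309, 0.0856]
eef_rot: [[-0.807, 0.591, 0.001], [0.591, 0.807, 0.001], [-0.0, 0.001, -1.0]]
contact_force: [1.5, 2.4, -3.5]
grip_width: 0.0061
finger_force: 38.9
[-0.11096272  0.00032162  0.08556216]
```

```bash
echo '0 0.0043 -0.0138 0 0 0;0 0.0053 -0.0134 0 0 0;0 0.0062 -0.0130 0 0 0;0 0.0071 -0.0126 0 0 0;0 0 0 0 0 0' > path.dat && python3 inch.py path.dat 0 50
python3 - <<'E'
from h import *
print(incase(np.array(sensors.get_obs()['eef_pos'])))
for f in np.arange(.55,1.78,.07): print('%.2f'%f, np.round(.2062*np.array([-np.cos(f+.07)+np.cos(f),np.sin(f+.07)-np.sin(f)]),4))
snap('side','s2.png')
a=cv2.imread('pics/s2.png')[120:200,225:335]
cv2.imwrite('pics/c2.png',cv2.resize(a,None,fx=5,fy=5,interpolation=cv2.INTER_CUBIC))
E
```

```text
clock: 3.82
eef_pos: [0.4215, 0.2491, 0.1395]
eef_rot: [[-0.807, 0.591, 0.001], [0.591, 0.807, 0.001], [-0.0, 0.001, -1.0]]
contact_force: [1.2, -0.5, 0.1]
grip_width: 0.0059
finger_force: 49.4
[-0.0881739   0.00019519  0.13952143]
0.55 [0.008 0.012]
0.62 [0.0088 0.0114]
0.69 [0.0096 0.0108]
0.76 [0.0103 0.0101]
0.83 [0.011  0.0094]
0.90 [0.0116 0.0086]
0.97 [0.0122 0.0077]
1.04 [0.0127 0.0069]
1.11 [0.0131 0.006 ]
1.18 [0.0135 0.005 ]
1.25 [0.0138 0.0041]
1.32 [0.0141 0.0031]
1.39 [0.0143 0.0021]
1.46 [0.0144 0.0011]
1.53 [0.0144 0.0001]
1.60 [ 0.0144 -0.0009]
1.67 [ 0.0143 -0.0019]
1.74 [ 0.0141 -0.0029]
```

View pics/c2.png

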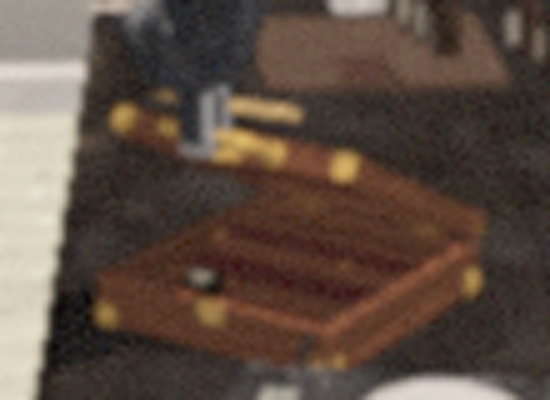

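Lid is rising with the bar held; force small. Continue the arc.

```bash
echo '0 0.008 -0.012 0 0 0;0 0.0088 -0.0114 0 0 0;0 0.0096 -0.0108 0 0 0;0 0.0103 -0.0101 0 0 0;0 0.011 -0.0094 0 0 0;0 0.0116 -0.0086 0 0 0;0 0.0122 -0.0077 0 0 0;0 0.0127 -0.0069 0 0 0' > path.dat && python3 inch.py path.dat
echo '0 0.0131 -0.006 0 0 0;0 0.0135 -0.005 0 0 0;0 0.0138 -0.0041 0 0 0;0 0.0141 -0.0031 0 0 0;0 0.0143 -0.0021 0 0 0;0 0.0144 -0.0011 0 0 0' > path.dat && python3 inch.py path.dat
```

```text
clock: 4.88
eef_pos: [0.4701, 0.3141, 0.217]
eef_rot: [[-0.806, 0.592, -0.004], [0.592, 0.806, -0.006], [-0.0, -0.007, -1.0]]
contact_force: [-3.0, -9.6, 9.4]
grip_width: 0.0056
finger_force: 49.0
clock: 5.62
eef_pos: [0.5216, 0.3828, 0.2394]
eef_rot: [[-0.806, 0.592, 0.002], [0.592, 0.806, -0.001], [-0.003, 0.0, -1.0]]
contact_force: [1.7, -4.3, -6.7]
grip_width: 0.0056
finger_force: 49.4
```

```bash
echo '0 0.0144 -0.0001 0 0 0;0 0.0144 0.0009 0 0 0;0 0.0143 0.0019 0 0 0;0 0 0 0 0 0' > path.dat && python3 inch.py path.dat
python3 - <<'E'
from h import *
o=sensors.get_obs();p=np.array(o['eef_pos']); print(incase(p),incase(p)-[.088,0,.034])
E
```

```text
clock: 6.12
eef_pos: [0.5485, 0.4193, 0.2364]
eef_rot: [[-0.807, 0.591, 0.006], [0.591, 0.807, 0.002], [-0.004, 0.005, -1.0]]
contact_force: [6.2, -1.3, 3.5]
grip_width: 0.0055
finger_force: 51.3
[ 0.12408731 -0.00103427  0.23638856] [ 0.03608731 -0.00103427  0.20238856]
```

```bash
echo '0 0 0 0 0 0;0 0 0 0 0 0;0 0 0 0 0 0' > path.dat && python3 inch.py path.dat 0.024 40 | tail -2
echo '0 0 -0.02 0 0 0;0 0 -0.03 0 0 0;0 0 -0.03 0 0 0;0 -0.04 0 0 0 0;0 -0.05 0 0 0 0;0 -0.05 0 0 0 0;0 -0.05 0 0 0 0.17;0 0 0 0 0 0.175;0 0 0 0 0 0.175;0 0 0 0 0 0.175;0 0 0 0 0 0.175;0 0 0 0 0 0.175;0 0 0 0 0 0.175;0 0 0 0 0 0.175;0 0 0 0 0 0.175;0 0 0 0 0 0' > path.dat && python3 inch.py path.dat 0.045
python3 - <<'E'
from h import *
im=snap('top','t2.png');snap('side','s2b.png')
go(case(-.048,.034,.15),YAW-np.pi/2)
cv2.imwrite('pics/c3.png',cv2.resize(im[150:310,120:420,::-1],None,fx=2.6,fy=2.6,interpolation=cv2.INTER_CUBIC))
E
```

```text
grip_width: 0.0238
finger_force: 0.0
clock: 8.5
eef_pos: [0.4327, 0.2657, 0.3137]
eef_rot: [[0.588, 0.809, -0.0], [0.809, -0.588, 0.0], [-0.0, -0.0, -1.0]]
contact_force: [0.2, 0.2, -0.3]
grip_width: 0.045
finger_force: 0.0
rz 0.007 delta after turn [ 0.0202 -0.033   0.1637] q7 -1.22 tilt [-0.  0. -1.] t 8.6
```

View pics/c3.png

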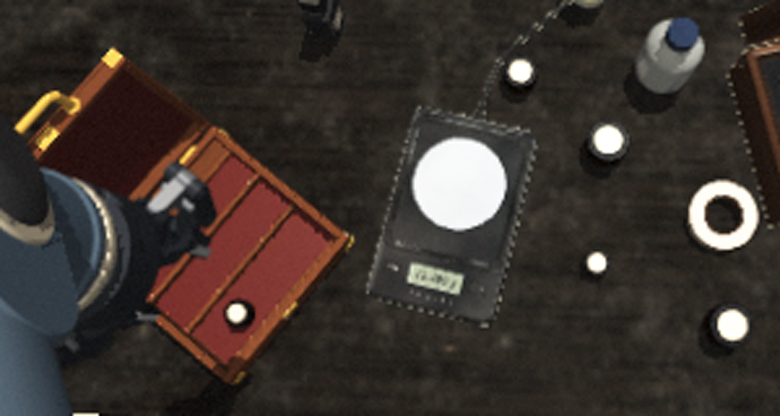

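```bash
cat >> h.py <<'E'
def discs(n,im,roi,th=150):
    "pale discs: centroid + area in roi u0,v0,u1,v1"
    g=im.min(2); m=np.zeros_like(g); u0,v0,u1,v1=roi; m[v0:v1,u0:u1]=(g[v0:v1,u0:u1]>th)
    k,l,s,c=cv2.connectedComponentsWithStats(m.astype(np.uint8))
    return [(c[i],s[i,4]) for i in range(1,k) if 12<s[i,4]<160]
E
python3 - <<'E'
from h import *
np.set_printoptions(precision=4,suppress=True)
im=cv2.cvtColor(cv2.imread('pics/t2.png'),cv2.COLOR_BGR2RGB)
P=lambda x,y:(120+x/2.6,150+y/2.6)
for c,a in discs('top',im,(175,240,260,300),120): p=onz('top',c,.030);print(c,a,p,incase(p))
for nm,q in [('FRrim',(350,240)),('FLrim',(233,376)),('BR',(218,130)),('lip13 R',(333,238)),]: print(nm,incase(onz('top',P(*q),.034)))
s=cv2.cvtColor(cv2.imread('pics/s2b.png'),cv2.COLOR_BGR2RGB)
for c,a in discs('side',s,(240,150,300,200),100): print('side',c,a,incase(onz('side',c,.030)))
E
```

```text
[210.5    269.9524] 42 [0.4166 0.2992 0.03  ] [-0.0508  0.0338  0.03  ]
FRrim [-0.0934 -0.0857  0.034 ]
FLrim [-0.0889  0.079   0.034 ]
BR [ 0.0776 -0.0879  0.034 ]
lip13 R [-0.0794 -0.0771  0.034 ]
side [265.     174.6667] 18 [-0.0461  0.0366  0.03  ]
side [280.3043 198.1304] 23 [-0.1644 -0.1027  0.03  ]
```

```bash
echo '0.01 -0.017 0.03 0 0 0.007;0.0095 -0.017 0.04 0 0 0;0 0 0.04 0 0 0;0 0 0.04 0 0 0;0 0 0.04 0 0 0;0 0 0.03 0 0 0;0 0 0 0 0 0' > path.dat && python3 inch.py path.dat 0.045
python3 -c "
from h import *
go(case(-.049,.035,.019),YAW-np.pi/2)"
```

```text
clock: 9.48
eef_pos: [0.4159, 0.3004, 0.0919]
eef_rot: [[0.594, 0.804, -0.004], [0.804, -0.594, -0.003], [-0.005, -0.001, -1.0]]
contact_force: [-0.1, -0.2, 0.4]
grip_width: 0.0448
finger_force: 0.0
rz -0.001 delta after turn [0.0016 0.0002 0.0729] q7 -1.22 tilt [-0.004 -0.003 -1.   ] t 9.5
```

```bash
echo '0.001 0 0.025 0 0 0;0 0 0.025 0 0 0;0 0 0.015 0 0 0;0 0 0.0075 0 0 0;0 0 0 0 0 0' > path.dat && python3 inch.py path.dat
echo '0 0 0 0 0 0;0 0 0 0 0 0;0 0 0 0 0 0;0 0 0 0 0 0' > path.dat && python3 inch.py path.dat 0 30
echo '0 0 -0.02 0 0 0;0 0 -0.03 0 0 0;0 0 -0.03 0 0 0;0 0 0 0 0 0' > path.dat && python3 inch.py path.dat 
python3 -c "
from h import *
go(case(.042,.035,.09),YAW-np.pi/2)"
```

```text
clock: 10.1
eef_pos: [0.4181, 0.3024, 0.0215]
eef_rot: [[0.595, 0.803, 0.0], [0.803, -0.595, 0.0], [0.0, -0.0, -1.0]]
contact_force: [0.8, -0.2, 0.4]
grip_width: 0.045
finger_force: 0.0
clock: 10.6
eef_pos: [0.4184, 0.3026, 0.0221]
eef_rot: [[0.596, 0.803, 0.001], [0.803, -0.596, 0.001], [0.002, 0.0, -1.0]]
contact_force: [-0.4, -1.2, 6.3]
grip_width: 0.0249
finger_force: 29.6
clock: 11.1
eef_pos: [0.4191, 0.3032, 0.1033]
eef_rot: [[0.596, 0.803, 0.004], [0.803, -0.596, 0.004], [0.005, 0.001, -1.0]]
contact_force: [0.3, -0.3, -0.4]
grip_width: 0.0248
finger_force: 29.6
rz -0.003 delta after turn [ 0.088  -0.0008  0.0137] q7 -1.22 tilt [ 0.004  0.004 -1.   ] t 11.1
```

Run:
```python
from h import *
im=cv2.imread('pics/t2.png').astype(np.float32)
for z,xs in ((.020,np.arange(-.034,-.010,.002)),(.027,np.arange(.012,.036,.002)),(.034,np.arange(-.1,-.07,.002)),(.034,np.arange(.05,.1,.003))):
    acc=[]
    for x in xs:
        v=[]
        for y in np.arange(-.065,-.035,.003):
            u=proj('top',case(x,y,z)); v.append(cv2.getRectSubPix(im,(1,1),(float(u[0]),float(u[1])))[0,0])
        acc.append(np.mean(v,0))
    print('z',z); print([f"{1000*x:.0f}:{a[2]:.0f}/{a[1]:.0f}" for x,a in zip(xs,acc)])
```

```text
z 0.02
['-34:134/59', '-32:133/58', '-30:121/54', '-28:83/40', '-26:71/39', '-24:117/64', '-22:136/73', '-20:129/62', '-18:129/57', '-16:132/56', '-14:132/56', '-12:132/56']
z 0.027
['12:129/54', '14:118/50', '16:83/37', '18:65/34', '20:101/55', '22:138/75', '24:137/70', '26:128/58', '28:129/54', '30:129/54', '32:129/53', '34:129/53']
z 0.034
['-100:40/35', '-98:35/31', '-96:33/25', '-94:42/26', '-92:45/26', '-90:63/36', '-88:122/67', '-86:150/82', '-84:151/82', '-82:147/80', '-80:144/78', '-78:139/71', '-76:135/61', '-74:136/60', '-72:136/60']
z 0.034
['50:107/46', '53:84/43', '56:119/68', '59:126/71', '62:119/68', '65:125/73', '68:127/76', '71:125/75', '74:115/69', '77:84/52', '80:120/70', '83:156/100', '86:191/149', '89:131/96', '92:109/61', '95:136/74', '98:122/67']
```

```bash
echo '0.03 0 0 0 0 0;0.03 0 0 0 0 0;0.0285 0 0 0 0 0;0 0 0.02 0 0 0;0 0 0.02 0 0 0;0 0 0.015 0 0 0;0 0 0 0 0 0' > path.dat && python3 inch.py path.dat
python3 -c "
from h import *
go(case(.0425,.035,.036),YAW-np.pi/2)"
```

```text
clock: 11.98
eef_pos: [0.4695, 0.3724, 0.0444]
eef_rot: [[0.596, 0.803, -0.003], [0.803, -0.596, -0.002], [-0.003, -0.001, -1.0]]
contact_force: [0.6, -0.3, -0.3]
grip_width: 0.0248
finger_force: 29.6
rz -0.003 delta after turn [ 0.003  -0.0003  0.0084] q7 -1.23 tilt [-0.003 -0.002 -1.   ] t 12.0
```

```bash
echo '0.002 0 0.003 0 0 0;0 0 0.003 0 0 0;0 0 0.002 0 0 0;0 0 0 0 0 0;0 0 0 0 0 0' > path.dat && python3 inch.py path.dat
python3 -c "
from h import *
go(case(.0425,.035,.036),YAW-np.pi/2)"
```

```text
clock: 12.6
eef_pos: [0.4718, 0.3749, 0.0384]
eef_rot: [[0.596, 0.803, 0.0], [0.803, -0.596, 0.0], [0.0, -0.0, -1.0]]
contact_force: [0.6, 0.4, 0.2]
grip_width: 0.0246
finger_force: 29.6
rz -0.003 delta after turn [-0.0004 -0.0006  0.0024] q7 -1.22 tilt [ 0.  0. -1.] t 12.6
```

```bash
echo '0 0 0.002 0 0 0;0 0 0.001 0 0 0;0 0 0 0 0 0' > path.dat && python3 inch.py path.dat
echo '0 0 0 0 0 0;0 0 0 0 0 0;0 0 0 0 0 0' > path.dat && python3 inch.py path.dat 0.045
echo '0 0 -0.02 0 0 0;0 0 -0.03 0 0 0;0 0 -0.04 0 0 0;-0.04 0 -0.02 0 0 0;-0.05 0 -0.02 0 0 0;-0.05 0 0 0 0 0' > path.dat && python3 inch.py path.dat
python3 - <<'E'
from h import *
go([0.474,-.040,.15],0)
im=snap('top','t3.png');s=snap('side','s3.png')
for c,a in discs('top',im,(170,210,260,300),110): print(c,a,incase(onz('top',c,.044)))
for c,a in discs('top',im,(300,160,420,300),140): print(c,a,onz('top',c,.022),onz('top',c,.029),onz('top',c,.036))
for c,a in discs('side',s,(240,145,310,200),100): print('s',c,a,incase(onz('side',c,.044)))
E
```

```text
clock: 12.98
eef_pos: [0.4719, 0.375, 0.0361]
eef_rot: [[0.596, 0.803, 0.0], [0.803, -0.596, 0.0], [0.0, -0.0, -1.0]]
contact_force: [-1.3, -0.8, 6.5]
grip_width: 0.0247
finger_force: 30.2
clock: 13.35
eef_pos: [0.4717, 0.3748, 0.035]
eef_rot: [[0.596, 0.803, -0.0], [0.803, -0.596, -0.0], [-0.0, -0.0, -1.0]]
contact_force: [0.5, 1.1, -0.1]
grip_width: 0.0449
finger_force: 0.0
clock: 14.1
eef_pos: [0.3888, 0.262, 0.1679]
eef_rot: [[0.596, 0.803, 0.004], [0.803, -0.596, 0.004], [0.005, 0.001, -1.0]]
contact_force: [-0.1, 0.2, 0.1]
grip_width: 0.0449
finger_force: 0.0
rz -0.638 delta after turn [-0.3021  0.0851  0.0171] q7 -1.24 tilt [ 0.004  0.004 -1.   ] t 14.1
[181.72972973 246.67567568] 37 [0.03889926 0.03359453 0.044     ]
[212.1627907  259.58139535] 86 [-0.04096533  0.01046265  0.044     ]
[194.51020408 270.30612245] 49 [-0.0241396   0.05665871  0.044     ]
[174.8 281.3] 40 [-0.00388593  0.106226    0.044     ]
[372.52631579 163.47368421] 38 [ 0.70388962 -0.09941412  0.022     ] [ 0.7015838  -0.09840955  0.029     ] [ 0.69927799 -0.09740498  0.036     ]
[386.43589744 170.66666667]
[... 199 characters left out ...]
377404  0.029     ] [0.65956498 0.0377206  0.036     ]
[353.39583333 203.33333333] 96 [ 0.59573127 -0.05020719  0.022     ] [ 0.59423315 -0.04957008  0.029     ] [ 0.59273503 -0.04893298  0.036     ]
[349.02439024 250.41463415] 41 [ 0.47552584 -0.04048644  0.022     ] [ 0.47492538 -0.03992192  0.029     ] [ 0.47432492 -0.0393574   0.036     ]
[401.1047619  274.57142857] 105 [ 0.41961913 -0.16976079  0.022     ] [ 0.41943616 -0.16823089  0.029     ] [ 0.4192532  -0.16670099  0.036     ]
s [281.         162.33333333] 18 [0.04239526 0.03522583 0.044     ]
s [304.58139535 197.51162791] 43 [-0.15028508 -0.17382074  0.044     ]
s [280.30434783 198.13043478] 23 [-0.1886463  -0.11956618  0.044     ]
```

```bash
echo '-0.019 0.025 0 0 0 0;-0.019 0.025 0 0 0 0;-0.019 0.025 0 0 0 0;-0.019 0.025 0 0 0 0;-0.019 0.025 0 0 0 0;-0.019 0.025 0 0 0 0;-0.019 0.025 0 0 0 0;-0.019 0.025 0 0 0 0;-0.019 0.025 0 0 0 0;-0.019 0.025 0.03 0 0 0;0 0 0 0 0 0' > path.dat && python3 inch.py path.dat
python3 - <<'E'
from h import *
s=cv2.cvtColor(cv2.imread('pics/s3.png'),cv2.COLOR_BGR2RGB)
for p in ([.4755,-.0405,.022],[.5927,-.049,.036],[.4193,-.167,.036],[.6616,.0377,.029]):
    u=proj('side',p); d=min(discs('side',s,(200,150,450,320),120),key=lambda c:np.hypot(*(c[0]-u))); print(p,u,d,onz('side',d[0],p[2]))
go([.4755,-.0405,.02],YAW-np.pi/2)
E
```

```text
clock: 15.58
eef_pos: [0.4758, -0.0414, 0.1347]
eef_rot: [[0.599, 0.801, -0.002], [0.801, -0.599, -0.001], [-0.002, -0.001, -1.0]]
contact_force: [-0.5, 0.6, 0.0]
grip_width: 0.0451
finger_force: 0.0
[0.4755, -0.0405, 0.022] [289.56333322 229.77088365] (array([289.62962963, 229.2962963 ]), np.int32(27)) [ 0.4757975  -0.03814906  0.022     ]
[0.5927, -0.049, 0.036] [337.21037329 224.4895691 ] (array([337.3015873 , 224.06349206]), np.int32(63)) [ 0.59326913 -0.04686563  0.036     ]
[0.4193, -0.167, 0.036] [266.90904269 254.02752089] (array([267.01162791, 253.56976744]), np.int32(86)) [ 0.41953857 -0.1651936   0.036     ]
[0.6616, 0.0377, 0.029] [357.39146296 210.08614188] (array([357.42424242, 209.54545455]), np.int32(33)) [0.66233308 0.04085168 0.029     ]
rz -0.007 delta after turn [ 0.0007 -0.0007  0.1147] q7 -0.46 tilt [-0.002 -0.001 -1.   ] t 15.6
```

```bash
echo '0.001 0 0.03 0 0 -0.006;0 0 0.03 0 0 0;0 0 0.03 0 0 0;0 0 0.02 0 0 0;0 0 0.01 0 0 0;0 0 0 0 0 0' > path.dat && python3 inch.py path.dat
echo '0 0 0 0 0 0;0 0 0 0 0 0;0 0 0 0 0 0;0 0 0 0 0 0' > path.dat && python3 inch.py path.dat 0 30
echo '0 0 -0.03 0 0 0;0 0 -0.04 0 0 0;0 0 -0.04 0 0 0;0 0 -0.03 0 0 0;0 0 0 0 0 0' > path.dat && python3 inch.py path.dat 
python3 -c "
from h import *
go(case(.0425,-.035,.11),YAW-np.pi/2)"
```

```text
clock: 16.32
eef_pos: [0.477, -0.0377, 0.0154]
eef_rot: [[0.59, 0.807, 0.0], [0.807, -0.59, 0.001], [0.001, -0.0, -1.0]]
contact_force: [-0.1, 0.7, 1.0]
grip_width: 0.0451
finger_force: 0.0
clock: 16.82
eef_pos: [0.4775, -0.0381, 0.0162]
eef_rot: [[0.591, 0.807, 0.002], [0.807, -0.591, 0.001], [0.002, 0.001, -1.0]]
contact_force: [-1.3, 0.5, 6.5]
grip_width: 0.0246
finger_force: 29.5
clock: 17.45
eef_pos: [0.4782, -0.0383, 0.1575]
eef_rot: [[0.591, 0.807, 0.006], [0.807, -0.591, 0.001], [0.004, 0.004, -1.0]]
contact_force: [0.5, 0.2, -0.6]
grip_width: 0.0245
finger_force: 29.6
rz 0.003 delta after turn [ 0.3282 -0.1812  0.0482] q7 -0.47 tilt [ 0.006  0.001 -1.   ] t 17.4
```

```bash
echo '0.033 -0.0181 0 0 0 0;0.033 -0.0181 0 0 0 0;0.033 -0.0181 0 0 0 0;0.033 -0.0181 0 0 0 0;0.033 -0.0181 0 0 0 0;0.033 -0.0181 0 0 0 0;0.033 -0.0181 0 0 0 0;0.033 -0.0181 0 0 0 0;0.033 -0.0181 0 0 0 0;0.031 -0.0181 0.03 0 0 0;0 0 0.03 0 0 0;0 0 0.03 0 0 0;0 0 0 0 0 0' > path.dat && python3 inch.py path.dat
python3 -c "
from h import *
go(case(.0435,-.035,.038),YAW-np.pi/2)"
```

```text
clock: 19.08
eef_pos: [0.5219, 0.3318, 0.0617]
eef_rot: [[0.591, 0.807, -0.006], [0.807, -0.591, -0.004], [-0.007, -0.002, -1.0]]
contact_force: [-0.3, 0.7, -0.5]
grip_width: 0.0245
finger_force: 29.6
rz 0.003 delta after turn [0.0058 0.0035 0.0237] q7 -1.05 tilt [-0.006 -0.004 -1.   ] t 19.1
```

```bash
echo '0.0035 0.0035 0.008 0 0 0;0 0 0.006 0 0 0;0 0 0.004 0 0 0;0 0 0 0 0 0;0 0 0 0 0 0' > path.dat && python3 inch.py path.dat
python3 -c "
from h import *
go(case(.0435,-.035,.038),YAW-np.pi/2)"
```

```text
clock: 19.7
eef_pos: [0.5294, 0.3342, 0.0475]
eef_rot: [[0.591, 0.807, 0.0], [0.807, -0.591, 0.0], [0.001, 0.0, -1.0]]
contact_force: [-0.8, -0.2, -0.4]
grip_width: 0.0239
finger_force: 29.6
rz 0.003 delta after turn [-0.0008 -0.0012  0.0095] q7 -1.04 tilt [ 0.  0. -1.] t 19.7
```

```bash
echo '-0.0008 -0.001 0.004 0 0 0;0 0 0.003 0 0 0;0 0 0.002 0 0 0;0 0 0.001 0 0 0;0 0 0 0 0 0;0 0 0 0 0 0' > path.dat && python3 inch.py path.dat
```

```text
clock: 20.45
eef_pos: [0.5278, 0.3339, 0.0383]
eef_rot: [[0.591, 0.807, -0.001], [0.807, -0.591, 0.0], [-0.0, -0.001, -1.0]]
contact_force: [-3.7, -1.0, 8.6]
grip_width: 0.0244
finger_force: 30.4
```

```bash
echo '0 0 0 0 0 0;0 0 0 0 0 0;0 0 0 0 0 0' > path.dat && python3 inch.py path.dat 0.045 | sed -n 2p
echo '0 0 -0.02 0 0 0;0 0 -0.03 0 0 0;0 0 -0.04 0 0 0;-0.04 0 -0.03 0 0 0;-0.05 0.0 0 0 0 0;-0.05 0.02 0 0 0 0;-0.05 0.03 0 0 0 0;-0.04 0.03 0 0 0 0;0 0 0 0 0 0' > path.dat && python3 inch.py path.dat 0.06
python3 - <<'E'
from h import *
im=snap('top','t4.png');s=snap('side','s4.png')
for c,a in discs('top',im,(170,210,260,300),110): print(c,a,incase(onz('top',c,.044)))
for c,a in discs('side',s,(240,145,330,190),100): print('s',c,a,incase(onz('side',c,.044)))
for p in ([.6616,.039,.029],[.593,-.048,.036],[.4193,-.166,.036]):
  for n,i in(('top',im),('side',s)):
    u=proj(n,p); d=min(discs(n,i,(200,150,450,320),120),key=lambda c:np.hypot(*(c[0]-u))); print(n,d,onz(n,d[0],p[2]))
go([.593,-.048,.14],YAW-np.pi/2)
E
```

```text
eef_pos: [0.5279, 0.334, 0.0369]
clock: 21.95
eef_pos: [0.4569, 0.097, 0.1586]
eef_rot: [[0.597, 0.802, 0.002], [0.802, -0.597, 0.0], [0.001, 0.001, -1.0]]
contact_force: [0.7, 1.2, -0.3]
grip_width: 0.06
finger_force: 0.0
[255.43956044 223.42857143] 91 [-0.06692969 -0.12292113  0.044     ]
[200.09756098 224.70731707] 41 [ 0.03935895 -0.03535423  0.044     ]
[181.72972973 246.67567568] 37 [0.03889926 0.03359453 0.044     ]
s [265.57142857 150.33333333] 21 [0.11397658 0.15048475 0.044     ]
s [288.05  155.475] 40 [0.11153467 0.05274378 0.044     ]
s [280.8125 162.3125] 16 [0.04222497 0.03586144 0.044     ]
s [298.5        166.33333333] 18 [ 0.0422275  -0.03348549  0.044     ]
top (array([319.6875, 176.8125]), np.int32(64)) [0.66154133 0.03786898 0.029     ]
side (array([357.42857143, 209.54285714]), np.int32(35)) [0.66234785 0.04086592 0.029     ]
top (array([353.45544554, 203.12871287]), np.int32(101)) [ 0.59326614 -0.04907833  0.036     ]
side (array([337.25396825, 224.03174603]), np.int32(63)) [ 0.59317711 -0.04669463  0.036     ]
top (array([401.33035714, 274.66071429]), np.int32(112)) [ 0.41905299 -0.16724846  0.036     ]
side (array([267.01190476, 253.57142857]), np.int32(84)) [ 0.41953911 -0.16520029  0.036     ]
rz 0.002 delta after turn [-0.0395  0.1978  0.0183] q7 -0.80 tilt [ 0.002  0.001 -1.   ] t 22.1
```

```bash
echo '-0.0056 0.0283 0 0 0 0;-0.0056 0.0283 0 0 0 0;-0.0056 0.0283 0 0 0 0;-0.0056 0.0283 0 0 0 0;-0.0056 0.0283 0 0 0 0;-0.0056 0.0283 0.02 0 0 0;-0.0056 0.028 0.03 0 0 0;0 0 0.02 0 0 0;0 0 0 0 0 0;0 0 0 0 0 0' > path.dat && python3 inch.py path.dat 0.064
python3 -c "
from h import *
go([.593,-.048,.020],YAW-np.pi/2)"
```

```text
clock: 23.3
eef_pos: [0.5939, -0.046, 0.088]
eef_rot: [[0.589, 0.808, 0.001], [0.808, -0.589, 0.001], [0.001, 0.001, -1.0]]
contact_force: [-0.2, -0.5, 0.5]
grip_width: 0.0644
finger_force: 0.0
rz 0.005 delta after turn [-0.0023  0.0004  0.068 ] q7 -0.35 tilt [ 0.001  0.001 -1.   ] t 23.3
```

```bash
echo '-0.0022 0.0004 0.03 0 0 0.005;0 0 0.02 0 0 0;0 0 0.012 0 0 0;0 0 0.006 0 0 0;0 0 0 0 0 0;0 0 0 0 0 0' > path.dat && python3 inch.py path.dat
echo '0 0 0 0 0 0;0 0 0 0 0 0;0 0 0 0 0 0;0 0 0 0 0 0' > path.dat && python3 inch.py path.dat 0 35
echo '0 0 -0.03 0 0 0;0 0 -0.04 0 0 0;0 0 -0.04 0 0 0;0 0 -0.03 0 0 0;0 0 0 0 0 0;0 0 0 0 0 0' > path.dat && python3 inch.py path.dat 
python3 -c "
from h import *
go(case(-.048,-.035,.11),YAW-np.pi/2)"
```

```text
clock: 24.05
eef_pos: [0.5927, -0.0494, 0.0198]
eef_rot: [[0.595, 0.804, 0.001], [0.804, -0.595, 0.0], [0.001, 0.001, -1.0]]
contact_force: [-0.4, 0.1, 0.2]
grip_width: 0.064
finger_force: 0.0
clock: 24.55
eef_pos: [0.5927, -0.0494, 0.0199]
eef_rot: [[0.595, 0.804, 0.001], [0.804, -0.595, 0.0], [0.001, 0.001, -1.0]]
contact_force: [-0.7, 0.2, 6.1]
grip_width: 0.041
finger_force: 35.6
clock: 25.3
eef_pos: [0.5911, -0.049, 0.1578]
eef_rot: [[0.595, 0.804, -0.002], [0.804, -0.595, 0.0], [-0.001, -0.002, -1.0]]
contact_force: [-0.0, 0.2, -2.1]
grip_width: 0.0409
finger_force: 35.7
rz -0.001 delta after turn [ 0.1796 -0.2781  0.0482] q7 -0.40 tilt [-0.002  0.    -1.   ] t 25.3
```

```bash
echo '0.0198 -0.0309 0 0 0 0;0.0198 -0.0309 0 0 0 0;0.0198 -0.0309 0 0 0 0;0.0198 -0.0309 0 0 0 0;0.0198 -0.0309 0 0 0 0;0.0198 -0.0309 0 0 0 0;0.0198 -0.0309 0 0 0 0;0.0198 -0.0309 0 0 0 0;0.0198 -0.0309 0 0 0 0;0 0 0.03 0 0 0;0 0 0.03 0 0 0;0 0 0.03 0 0 0;0 0 0 0 0 0;0 0 0 0 0 0' > path.dat && python3 inch.py path.dat
python3 -c "
from h import *
go(case(-.049,-.035,.028),YAW-np.pi/2)"
```

```text
clock: 27.05
eef_pos: [0.4747, 0.2592, 0.0692]
eef_rot: [[0.595, 0.804, -0.0], [0.804, -0.595, -0.0], [-0.0, 0.0, -1.0]]
contact_force: [0.2, 0.7, -0.7]
grip_width: 0.0411
finger_force: 35.7
rz -0.002 delta after turn [-0.0005 -0.0017  0.0412] q7 -0.97 tilt [-0. -0. -1.] t 27.1
```

```bash
echo '-0.0005 -0.0015 0.015 0 0 0;0 0 0.012 0 0 0;0 0 0.008 0 0 0;0 0 0.004 0 0 0;0 0 0.002 0 0 0;0 0 0.0015 0 0 0;0 0 0 0 0 0;0 0 0 0 0 0' > path.dat && python3 inch.py path.dat
```

```text
clock: 28.05
eef_pos: [0.4731, 0.2598, 0.0278]
eef_rot: [[0.595, 0.804, -0.0], [0.804, -0.595, 0.001], [0.0, -0.0, -1.0]]
contact_force: [-2.4, -2.0, 7.3]
grip_width: 0.041
finger_force: 36.6
```

```bash
echo '0 0 0 0 0 0;0 0 0 0 0 0;0 0 0 0 0 0' > path.dat && python3 inch.py path.dat 0.064 | sed -n 2p
echo '0 0 -0.02 0 0 0;0 0 -0.03 0 0 0;0 0 -0.05 0 0 0;-0.03 0.0 -0.03 0 0 0;-0.03 0.03 0 0 0 0;-0.03 0.03 0 0 0 0;-0.03 0.03 0 0 0 0;-0.03 0.03 0 0 0 0;-0.03 0.03 0 0 0 0;-0.03 0.03 0 0 0 0;0 0 0 0 0 0' > path.dat && python3 inch.py path.dat
python3 - <<'E'
from h import *
im=snap('top','t5.png');s=snap('side','s5.png')
for c,a in discs('top',im,(170,210,260,300),110): print(c,a,incase(onz('top',c,.044)))
for c,a in discs('side',s,(240,145,330,190),100): print('s',c,a,incase(onz('side',c,.044)))
for p in ([.6616,.039,.029],[.4193,-.166,.036]):
  for n,i in(('top',im),('side',s)):
    u=proj(n,p); d=min(discs(n,i,(200,150,450,320),120),key=lambda c:np.hypot(*(c[0]-u))); print(n,d,onz(n,d[0],p[2]))
go([.4193,-.166,.12],YAW-np.pi/2)
E
```

```text
eef_pos: [0.4731, 0.26, 0.0267]
clock: 29.8
eef_pos: [0.4929, -0.0199, 0.1569]
eef_rot: [[0.6, 0.8, 0.001], [0.8, -0.6, -0.001], [-0.001, 0.001, -1.0]]
contact_force: [-0.3, 0.0, 0.2]
grip_width: 0.0641
finger_force: 0.0
[200.09756098 224.70731707] 41 [ 0.03935895 -0.03535423  0.044     ]
[226.95 246.77] 100 [-0.0490367  -0.03552708  0.044     ]
[181.72972973 246.67567568] 37 [0.03889926 0.03359453 0.044     ]
s [282.33802817 171.46478873] 71 [-0.02304597 -0.01435651  0.044     ]
s [298.5        166.33333333] 18 [ 0.0422275  -0.03348549  0.044     ]
s [307.         172.97674419] 43 [ 0.00751881 -0.08663304  0.044     ]
top (array([319.65079365, 176.87301587]), np.int32(63)) [0.66137681 0.03795896 0.029     ]
side (array([357.41176471, 209.47058824]), np.int32(34)) [0.66238903 0.04129316 0.029     ]
top (array([401.33035714, 274.66071429]), np.int32(112)) [ 0.41905299 -0.16724846  0.036     ]
side (array([266.98837209, 253.58139535]), np.int32(86)) [ 0.4194879  -0.16523557  0.036     ]
rz -0.003 delta after turn [-0.1643  0.0299  0.0365] q7 -0.49 tilt [-0.  0. -1.] t 29.9
```

```bash
echo '-0.0274 0.005 0 0 0 0;-0.0274 0.005 0 0 0 0;-0.0274 0.005 0 0 0 0;-0.0274 0.005 0 0 0 0;-0.0274 0.005 0.03 0 0 0;-0.0274 0.005 0.03 0 0 0;0 0 0.02 0 0 0;0 0 0 0 0 0;0 0 0 0 0 0' > path.dat && python3 inch.py path.dat
python3 -c "
from h import *
go([.4193,-.166,.020],YAW-np.pi/2)"
```

```text
clock: 31.02
eef_pos: [0.4201, -0.1652, 0.0772]
eef_rot: [[0.593, 0.805, 0.001], [0.805, -0.593, 0.0], [0.001, 0.001, -1.0]]
contact_force: [0.1, 0.5, 0.1]
grip_width: 0.0639
finger_force: 0.0
rz 0.000 delta after turn [-0.0011 -0.0002  0.0572] q7 -0.03 tilt [ 0.001  0.    -1.   ] t 31.0
```

```bash
echo '-0.001 0 0.025 0 0 0;0 0 0.018 0 0 0;0 0 0.009 0 0 0;0 0 0.005 0 0 0;0 0 0 0 0 0;0 0 0 0 0 0' > path.dat && python3 inch.py path.dat
echo '0 0 0 0 0 0;0 0 0 0 0 0;0 0 0 0 0 0;0 0 0 0 0 0' > path.dat && python3 inch.py path.dat 0 35
echo '0 0 -0.03 0 0 0;0 0 -0.04 0 0 0;0 0 -0.04 0 0 0;0 0 -0.03 0 0 0;0 0 0 0 0 0;0 0 0 0 0 0' > path.dat && python3 inch.py path.dat 
python3 -c "
from h import *
go(case(-.049,.035,.11),YAW-np.pi/2)"
```

```text
clock: 31.78
eef_pos: [0.419, -0.167, 0.0202]
eef_rot: [[0.595, 0.804, 0.001], [0.804, -0.595, -0.0], [0.001, 0.001, -1.0]]
contact_force: [1.0, 0.8, 0.1]
grip_width: 0.0643
finger_force: 0.0
clock: 32.28
eef_pos: [0.4189, -0.167, 0.0202]
eef_rot: [[0.595, 0.804, 0.001], [0.804, -0.595, 0.0], [0.001, 0.001, -1.0]]
contact_force: [-0.1, 0.8, 5.8]
grip_width: 0.041
finger_force: 34.9
clock: 33.02
eef_pos: [0.4179, -0.1664, 0.1589]
eef_rot: [[0.595, 0.804, -0.001], [0.804, -0.595, 0.001], [-0.0, -0.002, -1.0]]
contact_force: [0.4, -0.1, -0.8]
grip_width: 0.0413
finger_force: 35.9
rz -0.001 delta after turn [ 0.3758 -0.2784  0.0492] q7 -0.15 tilt [-0.001  0.001 -1.   ] t 33.0
```

```bash
echo '0.0492 -0.0053 0 0 0 0;0.0492 -0.0053 0 0 0 0;0.0342 -0.0253 0 0 0 0;0.0342 -0.0253 0 0 0 0;0.0342 -0.0253 0 0 0 0;0.0342 -0.0253 0 0 0 0;0.0342 -0.0253 0 0 0 0;0.0342 -0.0253 0 0 0 0;0.0342 -0.0253 0 0 0 0;0.0192 -0.0453 0 0 0 0;0.0192 -0.0453 0 0 0 0;0 0 0.03 0 0 0;0 0 0.03 0 0 0;0 0 0.03 0 0 0;0 0 0 0 0 0;0 0 0 0 0 0' > path.dat && python3 inch.py path.dat
python3 -c "
from h import *
go(case(-.049,.035,.028),YAW-np.pi/2)"
```

```text
clock: 35.02
eef_pos: [0.4188, 0.3009, 0.0696]
eef_rot: [[0.595, 0.804, -0.0], [0.804, -0.595, -0.0], [-0.001, 0.0, -1.0]]
contact_force: [1.0, -0.1, -1.1]
grip_width: 0.0412
finger_force: 35.9
rz -0.002 delta after turn [-0.0008 -0.0019  0.0416] q7 -1.10 tilt [-0. -0. -1.] t 35.0
```

```bash
echo '-0.0008 -0.0015 0.015 0 0 0;0 0 0.012 0 0 0;0 0 0.008 0 0 0;0 0 0.004 0 0 0;0 0 0.002 0 0 0;0 0 0.0015 0 0 0;0 0 0 0 0 0;0 0 0 0 0 0' > path.dat && python3 inch.py path.dat
```

```text
clock: 36.02
eef_pos: [0.417, 0.3013, 0.0282]
eef_rot: [[0.595, 0.804, -0.0], [0.804, -0.595, 0.001], [0.001, -0.001, -1.0]]
contact_force: [-1.7, -2.0, 7.0]
grip_width: 0.0409
finger_force: 36.9
```

```bash
echo '0 0 0 0 0 0;0 0 0 0 0 0;0 0 0 0 0 0' > path.dat && python3 inch.py path.dat 0.054 | sed -n 2,6p
echo '0 0 -0.02 0 0 0;0 0 -0.03 0 0 0;0 0 -0.05 0 0 0;0 0.03 -0.03 0 0 0;0 0.04 0 0 0 0;0 0.05 0 0 0 0;0 0.05 0 0 0 0;0 0.05 0 0 0 0;0 0.03 0 0 0 0;0 0 0 0 0 0' > path.dat && python3 inch.py path.dat
python3 - <<'E'
from h import *
im=snap('top','t6.png');s=snap('side','s6.png')
for c,a in discs('top',im,(170,210,260,300),110): print(c,a,incase(onz('top',c,.044)))
for c,a in discs('side',s,(240,145,330,190),100): print('s',c,a,incase(onz('side',c,.044)))
p=[.6616,.039,.029]
for n,i in(('top',im),('side',s)):
    u=proj(n,p); d=min(discs(n,i,(200,150,450,320),120),key=lambda c:np.hypot(*(c[0]-u))); print(n,d,onz(n,d[0],p[2]))
go([.6618,.039,.13],YAW-np.pi/2)
E
```

```text
eef_pos: [0.417, 0.3014, 0.0272]
eef_rot: [[0.595, 0.804, 0.0], [0.804, -0.595, 0.0], [0.0, 0.0, -1.0]]
contact_force: [-0.0, -0.6, 0.5]
grip_width: 0.0538
finger_force: 0.0
clock: 37.65
eef_pos: [0.6195, 0.1497, 0.1569]
eef_rot: [[0.598, 0.801, 0.001], [0.801, -0.598, -0.002], [-0.001, 0.002, -1.0]]
contact_force: [-1.0, 0.2, 0.6]
grip_width: 0.0541
finger_force: 0.0
s [280.94117647 162.23529412] 17 [0.04305815 0.0359125  0.044     ]
s [298.5        166.33333333] 18 [ 0.0422275  -0.03348549  0.044     ]
s [264.87179487 170.66666667] 39 [-0.04676847  0.03600363  0.044     ]
top (array([319.6875, 176.8125]), np.int32(64)) [0.66154133 0.03786898 0.029     ]
side (array([357.48484848, 209.57575758]), np.int32(33)) [0.66246009 0.04066064 0.029     ]
rz -0.002 delta after turn [-0.0653  0.1034  0.0266] q7 -0.72 tilt [-0.001  0.    -1.   ] t 37.8
```

Run:
```python
from h import *
for q in ((283,191),(327,201),(309,271)):
    for z in (0,.025,.071): print(q,z,onz('top',q,z))
```

```text
(283, 191) 0 [0.62827411 0.13351305 0.        ]
(283, 191) 0.025 [0.62219835 0.13094873 0.025     ]
(283, 191) 0.071 [0.61101894 0.12623038 0.071     ]
(327, 201) 0 [0.60467716 0.01697527 0.        ]
(327, 201) 0.025 [0.59921631 0.01744778 0.025     ]
(327, 201) 0.071 [0.58916834 0.01831721 0.071     ]
(309, 271) 0 [0.42271726 0.05799547 0.        ]
(309, 271) 0.025 [0.42199806 0.05739905 0.025     ]
(309, 271) 0.071 [0.42067473 0.05630163 0.071     ]
```

```bash
echo '-0.0163 0.0259 0 0 0 0;-0.0163 0.0259 0 0 0 0;-0.0163 0.0259 0 0 0 0;-0.0163 0.0259 0.02 0 0 0;0 0 0.03 0 0 0;0 0 0.02 0 0 0;0 0 0 0 0 0;0 0 0 0 0 0' > path.dat && python3 inch.py path.dat 0.05
python3 -c "
from h import *
go([.6618,.039,.017],YAW-np.pi/2)"
```

```text
clock: 38.75
eef_pos: [0.6629, 0.0396, 0.0881]
eef_rot: [[0.594, 0.805, 0.001], [0.805, -0.594, 0.0], [0.001, 0.001, -1.0]]
contact_force: [-0.7, -0.2, 0.2]
grip_width: 0.0503
finger_force: 0.0
rz -0.000 delta after turn [-0.0012 -0.0006  0.0711] q7 -0.49 tilt [ 0.001  0.    -1.   ] t 38.8
```

```bash
echo '-0.001 0 0.03 0 0 0;0 0 0.022 0 0 0;0 0 0.013 0 0 0;0 0 0.006 0 0 0;0 0 0 0 0 0;0 0 0 0 0 0' > path.dat && python3 inch.py path.dat
echo '0 0 0 0 0 0;0 0 0 0 0 0;0 0 0 0 0 0;0 0 0 0 0 0' > path.dat && python3 inch.py path.dat 0 35
echo '0 0 -0.03 0 0 0;0 0 -0.04 0 0 0;0 0 -0.04 0 0 0;0 0 -0.03 0 0 0;0 0 0 0 0 0;0 0 0 0 0 0' > path.dat && python3 inch.py path.dat 
python3 -c "
from h import *
go(case(.001,-.035,.11),YAW-np.pi/2)"
```

```text
clock: 39.5
eef_pos: [0.6625, 0.0377, 0.017]
eef_rot: [[0.595, 0.804, 0.001], [0.804, -0.595, 0.0], [0.001, 0.001, -1.0]]
contact_force: [0.0, 0.5, -0.4]
grip_width: 0.05
finger_force: 0.0
clock: 40.0
eef_pos: [0.6625, 0.0378, 0.017]
eef_rot: [[0.595, 0.804, 0.002], [0.804, -0.595, 0.0], [0.001, 0.001, -1.0]]
contact_force: [-0.5, 0.0, 5.6]
grip_width: 0.0327
finger_force: 35.1
clock: 40.75
eef_pos: [0.6608, 0.038, 0.1548]
eef_rot: [[0.595, 0.804, -0.002], [0.804, -0.595, 0.0], [-0.001, -0.002, -1.0]]
contact_force: [-0.4, -0.0, -1.1]
grip_width: 0.0327
finger_force: 34.9
rz -0.002 delta after turn [ 0.1172 -0.2826  0.0452] q7 -0.52 tilt [-0.002  0.    -1.   ] t 40.8
```

```bash
echo '0.013 -0.0314 0 0 0 0;0.013 -0.0314 0 0 0 0;0.013 -0.0314 0 0 0 0;0.013 -0.0314 0 0 0 0;0.013 -0.0314 0 0 0 0;0.013 -0.0314 0 0 0 0;0.013 -0.0314 0 0 0 0;0.013 -0.0314 0 0 0 0;0.013 -0.0314 0 0 0 0;0 0 0.03 0 0 0;0 0 0.03 0 0 0;0 0 0.02 0 0 0;0 0 0 0 0 0;0 0 0 0 0 0' > path.dat && python3 inch.py path.dat
python3 -c "
from h import *
go(case(.001,-.035,.032),YAW-np.pi/2)"
```

```text
clock: 42.5
eef_pos: [0.5043, 0.2998, 0.0761]
eef_rot: [[0.595, 0.804, -0.0], [0.804, -0.595, -0.0], [-0.0, -0.0, -1.0]]
contact_force: [0.5, 0.5, -1.4]
grip_width: 0.0329
finger_force: 34.9
rz -0.002 delta after turn [-0.0007 -0.0013  0.0441] q7 -0.98 tilt [-0. -0. -1.] t 42.5
```

```bash
echo '-0.0007 -0.0012 0.015 0 0 0;0 0 0.013 0 0 0;0 0 0.009 0 0 0;0 0 0.004 0 0 0;0 0 0.0025 0 0 0;0 0 0.0015 0 0 0;0 0 0 0 0 0;0 0 0 0 0 0' > path.dat && python3 inch.py path.dat
```

```text
clock: 43.5
eef_pos: [0.503, 0.3001, 0.032]
eef_rot: [[0.595, 0.804, 0.0], [0.804, -0.595, 0.001], [0.001, -0.0, -1.0]]
contact_force: [-2.6, -1.6, 5.7]
grip_width: 0.0324
finger_force: 35.4
```

```bash
echo '0 0 0 0 0 0;0 0 0 0 0 0;0 0 0 0 0 0' > path.dat && python3 inch.py path.dat 0.046 | sed -n 2p
echo '0 0 -0.02 0 0 0;0 0 -0.03 0 0 0;0 0 -0.05 0 0 0;0 0.04 -0.03 0 0 0;0 0.05 -0.03 0 0 0;0 0.05 -0.03 0 0 0;0 0.05 -0.03 0 0 0;0 0.05 -0.03 0 0 0;0 0 0 0 0 0' > path.dat && python3 inch.py path.dat
python3 - <<'E'
from h import *
im=snap('top','t7.png');s=snap('side','s7.png')
for c,a in discs('top',im,(170,210,260,300),110): print(c,a,incase(onz('top',c,.044)))
for c,a in discs('side',s,(240,145,330,190),100): print('s',c,a,incase(onz('side',c,.044)))
a=cv2.resize(im[160:310,130:430,::-1],None,fx=2.6,fy=2.6,interpolation=cv2.INTER_CUBIC)
b=cv2.resize(s[110:200,230:360,::-1],None,fx=2.2,fy=2.2,interpolation=cv2.INTER_CUBIC)
o=np.zeros((390+198,780,3),np.uint8);o[:390]=a;o[390:,:286]=b;cv2.imwrite('pics/c7.png',o)
go(case(.124,0,.30),YAW)
E
```

```text
eef_pos: [0.5029, 0.3001, 0.0311]
clock: 45.0
eef_pos: [0.6995, 0.1518, 0.2857]
eef_rot: [[0.601, 0.799, 0.008], [0.799, -0.601, -0.002], [0.003, 0.008, -1.0]]
contact_force: [-0.4, -0.7, 0.1]
grip_width: 0.0458
finger_force: 0.0
s [280.8125 162.3125] 16 [0.04222497 0.03586144 0.044     ]
s [298.36842105 166.26315789] 19 [ 0.04253563 -0.03278753  0.044     ]
s [264.95121951 170.56097561] 41 [-0.04590352  0.03632711  0.044     ]
s [292.38095238 169.57142857] 21 [ 0.00748948 -0.03224938  0.044     ]
rz 1.568 delta after turn [-0.2752 -0.1238 -0.0178] q7 -0.72 tilt [ 0.001  0.001 -1.   ] t 45.1
```

View pics/c7.png

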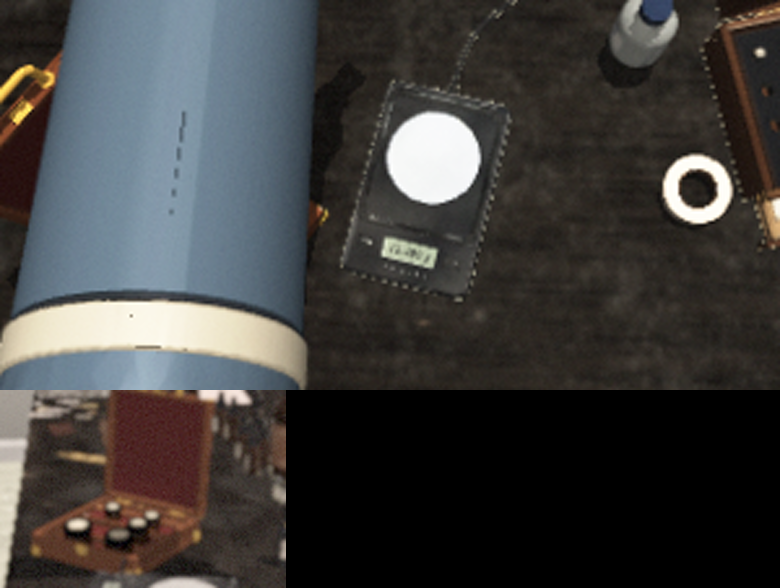

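```bash
echo '0 0 0 0 0 -0.175;0 0 0 0 0 -0.175;0 0 0 0 0 -0.175;0 0 0 0 0 -0.175;0 0 0 0 0 -0.175;0 0 0 0 0 -0.175;0 0 0 0 0 -0.175;0 0 0 0 0 -0.175;0 0 0 0 0 -0.17;0.02 -0.038 0.02 0 0 0;0.024 -0.038 0.03 0 0 0;0.024 -0.038 0.03 0 0 0;0.024 -0.038 0.03 0 0 0;0.024 -0.038 0 0 0 0;0.024 -0.038 0 0 0 0;0 0 0 0 0 0' > path.dat && python3 inch.py path.dat 0.022
python3 - <<'E'
from h import *
im=snap('top','t8.png')
for c,a in discs('top',im,(170,210,260,300),90): print(c,a,incase(onz('top',c,.044)))
cv2.imwrite('pics/c8.png',cv2.resize(im[180:310,140:290,::-1],None,fx=4,fy=4,interpolation=cv2.INTER_CUBIC))
go(case(.124,0,.30),YAW)
E
```

```text
clock: 47.1
eef_pos: [0.4428, 0.0575, 0.1706]
eef_rot: [[-0.804, 0.594, -0.004], [0.594, 0.804, -0.0], [0.003, -0.003, -1.0]]
contact_force: [0.9, -0.1, 1.0]
grip_width: 0.0221
finger_force: 0.0
[200.09090909 224.63636364] 44 [ 0.03949057 -0.03547679  0.044     ]
[211.92647059 234.14705882] 68 [ 0.00055383 -0.03597559  0.044     ]
[226.95192308 246.77884615] 104 [-0.04905455 -0.03551365  0.044     ]
[181.51162791 246.72093023] 43 [0.03925036 0.03401356 0.044     ]
[208.27522936 269.44954128] 109 [-0.04915352  0.03421262  0.044     ]
rz -0.000 delta after turn [ 0.1324  0.3516 -0.1287] q7 0.75 tilt [-0.001  0.001 -1.   ] t 47.1
```

View pics/c8.png

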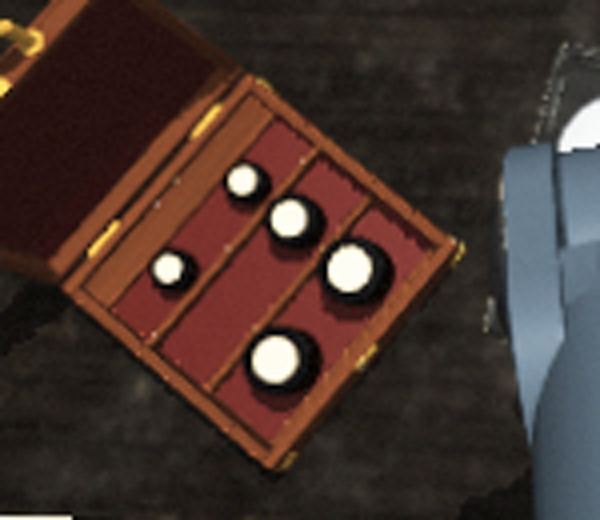

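```bash
echo '0 0 -0.045 0 0 0;0 0 -0.045 0 0 0;0.0132 0.035 -0.04 0 0 0;0.0132 0.0352 0 0 0 0;0.0132 0.0352 0 0 0 0;0.0132 0.0352 0 0 0 0;0.0132 0.0352 0 0 0 0;0.0132 0.0352 0 0 0 0;0.0132 0.0352 0 0 0 0;0.0132 0.0352 0 0 0 0;0.0132 0.0352 0 0 0 0;0.0132 0.0352 0 0 0 0;0 0 0 0 0 0;0 0 0 0 0 0' > path.dat && python3 inch.py path.dat 0.022 40
python3 -c "
from h import *
go(case(.124,0,.2364),YAW)"
```

```text
clock: 48.9
eef_pos: [0.5506, 0.4191, 0.3007]
eef_rot: [[-0.804, 0.595, -0.001], [0.595, 0.804, -0.001], [-0.0, -0.001, -1.0]]
contact_force: [0.3, 0.2, -0.5]
grip_width: 0.0216
finger_force: 0.0
rz -0.001 delta after turn [ 0.0029 -0.0012  0.0643] q7 0.22 tilt [-0.001 -0.001 -1.   ] t 48.9
```

```bash
echo '0.003 -0.0012 0.02 0 0 0;0 0 0.02 0 0 0;0 0 0.015 0 0 0;0 0 0.009 0 0 0;0 0 0 0 0 0;0 0 0 0 0 0' > path.dat && python3 inch.py path.dat
echo '0 0 0 0 0 0;0 0 0 0 0 0;0 0 0 0 0 0;0 0 0 0 0 0' > path.dat && python3 inch.py path.dat 0 40
python3 - <<'E'
from h import *
print(incase(np.array(sensors.get_obs()['eef_pos'])))
E
```

```text
clock: 49.65
eef_pos: [0.5482, 0.4198, 0.238]
eef_rot: [[-0.803, 0.596, 0.001], [0.596, 0.803, 0.001], [-0.0, 0.001, -1.0]]
contact_force: [0.7, 0.2, 0.5]
grip_width: 0.0217
finger_force: 0.0
clock: 50.15
eef_pos: [0.5482, 0.4198, 0.2381]
eef_rot: [[-0.803, 0.595, 0.001], [0.595, 0.803, 0.001], [-0.0, 0.002, -1.0]]
contact_force: [-0.2, -1.0, 4.6]
grip_width: 0.0059
finger_force: 39.3
[ 0.12438784 -0.00047688  0.23814727]
```

```bash
echo '0 -0.0143 -0.0019 0 0 0;0 -0.0144 -0.0009 0 0 0;0 -0.0144 0.0001 0 0 0;0 -0.0144 0.0011 0 0 0;0 -0.0143 0.0021 0 0 0;0 -0.0141 0.0031 0 0 0;0 -0.0138 0.0041 0 0 0;0 -0.0135 0.005 0 0 0;0 -0.0131 0.006 0 0 0' > path.dat && python3 inch.py path.dat
echo '0 -0.0127 0.0069 0 0 0;0 -0.0122 0.0077 0 0 0;0 -0.0116 0.0086 0 0 0;0 -0.011 0.0094 0 0 0;0 -0.0103 0.0101 0 0 0;0 -0.0096 0.0108 0 0 0;0 -0.0088 0.0114 0 0 0;0 -0.008 0.012 0 0 0;0 0 0 0 0 0' > path.dat && python3 inch.py path.dat
python3 - <<'E'
from h import *
p=incase(np.array(sensors.get_obs()['eef_pos']));print(p, np.arctan2(p[2]-.034,.088-p[0]))
for f in np.arange(.55,.05,-.07): print('%.2f'%f, np.round(.2062*np.array([-np.cos(f-.07)+np.cos(f),np.sin(f-.07)-np.sin(f)]),4))
E
```

```text
clock: 51.28
eef_pos: [0.4712, 0.317, 0.2181]
eef_rot: [[-0.803, 0.595, -0.002], [0.595, 0.803, -0.001], [0.001, -0.001, -1.0]]
contact_force: [0.3, 1.4, 4.2]
grip_width: 0.0061
finger_force: 42.0
clock: 52.4
eef_pos: [0.4211, 0.2497, 0.1397]
eef_rot: [[-0.804, 0.595, -0.002], [0.595, 0.804, -0.001], [0.001, -0.002, -1.0]]
contact_force: [-2.3, 4.3, -4.2]
grip_width: 0.0061
finger_force: 42.6
[-0.08790821  0.00085332  0.13967248] 0.5409525189894426
0.55 [-0.0071 -0.0126]
0.48 [-0.0062 -0.013 ]
0.41 [-0.0053 -0.0134]
0.34 [-0.0043 -0.0138]
0.27 [-0.0034 -0.014 ]
0.20 [-0.0024 -0.0142]
0.13 [-0.0014 -0.0144]
0.06 [-0.0004 -0.0144]
```

```bash
echo '0 -0.0071 0.0126 0 0 0;0 -0.0062 0.013 0 0 0;0 -0.0053 0.0134 0 0 0;0 -0.0043 0.0138 0 0 0;0 -0.0034 0.014 0 0 0;0 -0.0024 0.0142 0 0 0;0 0 0 0 0 0' > path.dat && python3 inch.py path.dat
echo '0 -0.0006 0.006 0 0 0;0 -0.0005 0.006 0 0 0;0 0 0.004 0 0 0;0 0 0 0 0 0' > path.dat && python3 inch.py path.dat
```

```text
clock: 53.28
eef_pos: [0.4045, 0.2268, 0.0592]
eef_rot: [[-0.804, 0.595, -0.002], [0.595, 0.804, -0.002], [0.001, -0.003, -1.0]]
contact_force: [-4.0, 3.4, -3.1]
grip_width: 0.0059
finger_force: 43.5
clock: 53.78
eef_pos: [0.4037, 0.2257, 0.0442]
eef_rot: [[-0.804, 0.595, -0.002], [0.595, 0.804, -0.002], [0.001, -0.003, -1.0]]
contact_force: [-4.9, 2.1, -1.8]
grip_width: 0.0059
finger_force: 43.6
```

```bash
echo '0 0 0.002 0 0 0;0 0 0.002 0 0 0;0 0 0 0 0 0;0 0 0 0 0 0' > path.dat && python3 inch.py path.dat | sed -n '1,2p;6p'
echo '0 0 0.002 0 0 0;0 0 0.001 0 0 0;0 0 0 0 0 0;0 0 0 0 0 0' > path.dat && python3 inch.py path.dat | sed -n '2p;6p'
python3 - <<'E'
from h import *
print(sensors.get_obs()['contact_force'])
E
```

```text
clock: 54.28
eef_pos: [0.4036, 0.2255, 0.0403]
finger_force: 44.2
eef_pos: [0.4037, 0.2255, 0.0397]
finger_force: 46.8
[-11.35597712  -1.10058306  25.66356211]
```

```bash
echo '0 0 0 0 0 0;0 0 0 0 0 0;0 0 0 0 0 0' > path.dat && python3 inch.py path.dat 0.022 | sed -n '2p;5p'
echo '0 0 -0.015 0 0 0;0 0 -0.02 0 0 0;0 0 -0.03 0 0 0;0 0 -0.04 0 0 0;-0.04 0 -0.02 0 0 0;-0.05 0 0 0 0 0;-0.05 0 0 0 0 0;-0.04 0 0 0 0 0;0 0 0 0 0 0' > path.dat && python3 inch.py path.dat | head -2
python3 - <<'E'
from h import *
im=snap('top','t9.png');s=snap('side','s9.png')
a=cv2.resize(im[190:310,140:290,::-1],None,fx=4,fy=2.9,interpolation=cv2.INTER_CUBIC)
b=cv2.resize(s[140:200,230:330,::-1],None,fx=4,fy=4,interpolation=cv2.INTER_CUBIC)
o=np.zeros((348+240,600,3),np.uint8);o[:348]=a;o[348:,:400]=b;cv2.imwrite('pics/c9.png',o)
E
```

```text
eef_pos: [0.4054, 0.2261, 0.0376]
grip_width: 0.0219
clock: 56.28
eef_pos: [0.5518, 0.1162, 0.1634]
```

View pics/c9.png

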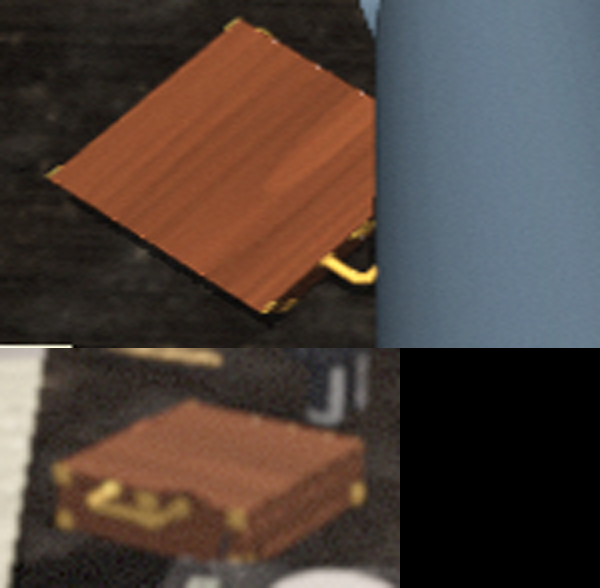

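```bash
python3 -c "
from bench import bot, optics, ticket, sensors
print(ticket.close_job())"
```

```text
the job is handed in; nothing more can be done
None
```

The case is packed and I've handed the job in: two large jars are in the front groove, one medium in the middle and two small on the back step, with the lid swung shut again. The last top view of the open case showed each jar in its own groove, and nothing else on the worktop was moved.

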